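# File a punched sample panel in a lever arch file

## Task

Lift the lever of the open lever arch file so that its rings spring open, thread the white punched sample panel onto the two fixed posts until it lies flat on the cards already filed, then press the lever down until it is fully home and the rings are closed. Feel for the posts gently: do not force the panel down on them, do not press the lever hard against its stop, and leave the other things on the desk where they are.

Things in the scene. Friction and masses are not known exactly. Their poses are not given: they have to be found in the camera images.
- file: Small lever arch file, fixed to the desk, open, inside up; grey covers 3 mm thick. Rear cover 175 x 230 mm with filed cards and steel mechanism, then spine 72 and front cover 175 mm towards +x. Origin: on the desk under the nominal midpoint of the two posts. x: from the cards towards the spine; y: along the spine towards the lever; z up. File x, y, z below are in this frame, in mm.
- posts (a point): NOMINAL midpoint of the post tips, file (0, 0, 44). The whole mechanism (posts, rings, lever) is really mounted up to 8 mm off along file y, either way, different each time; no listed pose shows this; it stays put during the job. Posts: two upright steel pins 6 mm thick at file x = 0, y = -40 and +40; the top 3 mm taper to a 4.4 mm tip.
- rings_hinge (a point): Nominal middle of the rings' hinge line (along file y), file (48, 0, 10). Two steel wire arches, 5 mm thick, at y = -40 and +40, reach from here over the post tips when closed (highest at z = 50). Lifting the lever swings them back to +x: open, their ends stand at about x = 45 to 50, up to z = 73, clear of the posts.
- cards_top (a point): Middle of the top of the stack of plain cards already filed (they stay in place; springy, about 4 N per mm): 117 x 130 mm, file x = -105 to +12, y = -65 to +65, top at z = 13. The panel is to lie flat on it.
- lever_hinge (a point): Nominal hinge of the steel lever, file (27, 45, 20), axis along file x, between two cheeks (x = 16 to 38, top z = 27). A 12 mm wide bar runs from it to a crossbar 12 mm thick, 24 mm long along file x. At lever angle q the crossbar's centre is at file x = 27, y = 45 + 75 cos(0.35 + q), z = 20 + 75 sin(0.35 + q). Pinched over its 24 mm length (fingers closing along file x) it can turn between the pads.
- lever (a joint): Lever angle q, rad. 0: down, rings closed (start); 0.95: up, rings fully open; stops at both ends. Over-centre spring: lifting takes up to about 12 N at the crossbar, most at the start; past about 0.5 the lever springs up by itself. Pressing it down likewise takes up to about 12 N, most at the start; below about 0.45 it snaps to 0. It stays at either end by itself.
- lever_bar (a joint): Elastic bending of the lever's bar about the lever hinge, rad, added to q at the crossbar: + bent up, - bent down, 0 unloaded. About 4.5 N at the crossbar per mm there (0.0133 rad). Moving the lever bends it by up to about 0.04 either way. Pressing on when the lever is down bends it further; it is overstrained beyond -0.07 (about 5 mm, 23 N).
- panel_grip (a point): Loose white plastic sample panel 100 (x) x 120 (y) x 4 mm, 0.1 to 0.2 kg. Grey rib across its middle to hold it by: 16 (x) x 80 mm (y), top 30 mm above the underside. This point is the centre of plate and rib, 17 mm above the underside. Two 9 mm through holes at x = +38, y = -40 and +40; brown chips on the -x side. Filed, its axes match the file's, this point at file x = -38, z = 30.
- punch: Bystander, loose: black and grey desk hole punch, 100 x 120 x 60 mm, origin under its centre.
- shampoo: Bystander, loose: white bottle, 60 mm wide, 190 mm tall, origin under its centre.
- conditioner: Bystander, loose: brown bottle, 60 mm wide, 170 mm tall, origin under its centre.
- jar: Bystander, loose: black jar, 70 mm wide, 60 mm tall, origin under its centre.
- mug: Bystander, loose: white mug, 80 mm wide, 90 mm tall, origin under its centre.
- tape: Bystander, loose: roll of brown tape, 90 mm wide, 24 mm tall, lying on the file's front cover; origin under its centre.
- calculator: Bystander, loose: grey desk calculator, 150 x 80 x 14 mm, origin under its centre.
Not all that is in view belongs to the job. Leave any blue or orange look-alike of the part that bears panel_grip alone.

How it is judged:
By the outcome, as a careful person would: the job done as asked, in the order asked, and still so for the second after the job is handed in, with the robot touching nothing.
It also fails if it takes over 72 s, if anything falls off the work surface, if the arm or the gripper's body presses on something with over 40 N, if the wrist force passes 120 N, or if a joint passes its speed limit or range.

## Robot

A 6-joint arm with a two-finger parallel gripper is mounted at the origin on the work surface. World frame = base frame: x ahead of the robot, y to its left, z up, the work surface at z = 0. Lengths are in mm, angles in rad, forces in N, time in s.
With the tool pointing down it reaches from about 350 to 775 mm from the base axis. Payload 7.3 kg.
Tool frame: the origin (TCP) lies on the centre line of the jaws, within the pads' length; the fingertips stand bot.tip_reach ahead of it and the grasp point (between the pads) lies 6 mm ahead of it (bot.tip_reach is the distance from the TCP to the fingertips, in mm); z points along the fingers, y is the direction in which the jaws open and shut (so a half turn about z gives the same grasp; the last joint's range is limited). The gripper opens to 92 mm and grips with 3 to 60 N. Pads are 19 mm wide; open, the fingers measure 130 mm over their backs; the gripper's body (75 mm by 190 mm) begins 47 mm behind the grasp point.
Start: joints at [-1.262, 0.342, 1.524, -0, 1.275, -0.146], TCP at [230.648, -471.643, 223.241] pointing down, gripper open.
Joint ranges: [-2.53, 2.53], [-0.77, 2.02], [0.04, 2.7], [-1, 4.14], [0.28, 2.66], [-3.11, 3.11]. Speed limits (rad/s): [2.57, 2.57, 3.14, 3.14, 3.14, 3.14].

## Interface

Orientations are given as [roll, pitch, yaw] about the fixed x, y, z axes, in that order (R = Rz(yaw) Ry(pitch) Rx(roll)).
In Python, from plant import bot gives the robot as it stands.
- The arm moves only by the tool step_arm, never from a script. Its argument "deltas" is a list of rows, each a list of 6 numbers: the shift along the tool's x, y, z in mm, then the turn, a rotation vector about the tool's x, y, z in rad. A call has 1 to 5 rows; each row is the pose to reach, as a shift and turn from the pose commanded when the call began, along the tool's axes at that moment; what a row does not reach only later rows make up. A row lasts 1/12 s, in which the tool goes at most 41.7 mm and 7.16 degrees, less where a joint would pass 70% of its speed; a pose out of reach is approached as far as the arm can. A call with a gripper value outside its range is refused whole. "fingers" is the finger opening in mm, from 0 to 91.8, set as the call begins (left out, the last holds). The fingers move at their own pace and stop on an object; the grip force is fixed at half the most. Time passes only in rows, so rows that repeat a pose let the fingers close. It gives the time, the measured TCP pose, the force and the opening at its end, in the units of the state.
- bot.get_obs(): the state, without advancing time (a new reading comes with each control period).
- bot.capture(name): name is "side" or "top" or "wrist"; returns a dict with "color" (400x640x3 uint8, red, green, blue), "fx", "fy", "cx", "cy" (pixels), "R" (3x3) and "t" (3): a world point X has camera coordinates R X + t. Camera axes: x right, y down, z forward; pixel columns grow to the right and rows downward; lengths in mm; the calibration is good to about 2 mm. A picture is of the moment at which its call begins. There is no depth.
- bot.close_job(): hands the job in, once; it reports no verdict.
Trained networks look in a picture, given as the dict that the camera call returned (one of the last four; its "shot" number tells which), for a name from the list of things; names that differ only in an ending like _2 or _b are one class to them, and where a whole thing is asked for, a point or a joint stands for the part that bears it (a point fixed in the world has none). Each returns a list of dicts, best first, with "p" (0 to 1); they miss things now and then, are a little off and sometimes report something else, mostly with a low value. They report only what shows in the picture. A call takes as long as a camera call. They do not tell look-alikes from the thing itself.
- bot.boxes_of(query, picture): "rect" ([centre column, centre row, width, height] in pixels, round what is visible of it).
The state is a dict: "time": time; "joint_positions": joint angles; "dq": joint speeds; "tau": joint torques, N m; "tool_pos": TCP position; "tcp_rot": TCP orientation; "contact_force": force on the tool from outside, world axes, zero at the start; "moment": the same for the moment, N m; "grip_width": finger opening in mm.
Only numpy, scipy, OpenCV 4.12 (cv2) and the standard library are available. Lean on these libraries where they do the work, as an engineer would, in place of code of your own. Each camera call takes 0.05 s, during which the arm holds its last target. There are 200 camera calls.

## Working session

There is one attempt and no reset: what is moved stays moved. The work goes in short steps, Python scripts to look and compute and a tool call to move; the robot and the scene stay as the last step left them, time stands still between calls to the robot, and variables do not carry over. Pictures are saved under pics/ and viewed, about 8 in all and at most 12, crops included, and the job is handed in when it is done.

Besides the shell and the picture viewer there is one more tool, called after "Request:" in YAML: its name, and indented under it one key for each argument. step_arm: Moves the arm, as the interface text tells. Its arguments: {"type":"object","properties":{"deltas":{"type":"array"},"fingers":{"type":"number"}},"required":["deltas"]}

```bash
ls; mkdir -p pics
cat > h.py <<'E'
import numpy as np, cv2
from plant import bot
from scipy.spatial.transform import Rotation as Ro
def save(p,n,rect=None,s=1):
    im=cv2.cvtColor(p["color"],cv2.COLOR_RGB2BGR)
    if rect: x0,y0,x1,y1=rect; im=im[y0:y1,x0:x1]
    if s!=1: im=cv2.resize(im,None,fx=s,fy=s,interpolation=cv2.INTER_CUBIC)
    cv2.imwrite("pics/"+n,im)
def px(p,X):
    c=np.array(p["R"])@np.array(X,float)+np.array(p["t"]); return np.array([p["fx"]*c[0]/c[2]+p["cx"],p["fy"]*c[1]/c[2]+p["cy"]])
def ray(p,u,v,z):
    R=np.array(p["R"]);t=np.array(p["t"]);d=R.T@np.array([(u-p["cx"])/p["fx"],(v-p["cy"])/p["fy"],1]);c=-R.T@t
    return c+d*(z-c[2])/d[2]
E
python3 - <<'E'
from h import *
print(bot.get_obs(),bot.tip_reach)
for n in("top","side"):
    p=bot.capture(n); save(p,n+"1.png",s=1.25)
    print(n,-np.array(p["R"]).T@p["t"],p["fx"])
    for q in("file","panel_grip","lever","rings_hinge","posts","punch","cards_top","tape"):
        try:
            for b in bot.boxes_of(q,p)[:4]: print(q,round(b["p"],2),np.round(b["rect"]),np.round(ray(p,*b["rect"][:2],15)[:2]))
        except Exception as e: print(q,e)
E
```

```text
pics
{'time': 0.0, 'joint_positions': array([-1.26197784e+00,  3.42712432e-01,  1.52502159e+00, -1.39614701e-05,
        1.27539496e+00, -1.45989468e-01]), 'dq': array([ 0.00183948,  0.00029589,  0.00012414, -0.00092692, -0.00111657,
       -0.00047079]), 'tau': array([-9.92685818e-04, -4.31240129e+01, -2.44218224e+01,  7.17190979e-02,
        5.59310918e-02, -1.74656311e-04]), 'tool_pos': array([ 230.52086386, -471.22187818,  222.54871287]), 'tcp_rot': array([-3.14007073e+00, -2.10282909e-04,  4.54811868e-01]), 'contact_force': array([-0.79832127,  0.02382   , -0.06358785]), 'moment': array([-0.00056744, -0.06868889, -0.02370459]), 'grip_width': 92.10836530650616} 25.0
top [ 235.14961446   31.80967986 1372.39286508] 423.40624910083585
file 0.71 [353. 163.  76. 124.] [619.  -2.]
panel_grip 0.85 [161. 209.  40.  39.] [390. 602.]
panel_grip 0.78 [241. 204.  40.  33.] [440. 346.]
panel_grip 0.75 [217. 256.  44.  43.] [265. 395.]
panel_grip 0.74 [288. 115.  35.  35.] [761. 236.]
lever 0.58 [336. 176.  18.   6.] [569.  48.]
rings_hinge 0.56 [353. 162.  78. 132.] [624.  -3.]
posts 0.89 [35
[... 249 characters left out ...]
22 1003.23584973] 489.333661472591
file 0.58 [351. 215. 104.  84.] [576.  -2.]
panel_grip 0.88 [194. 209.  32.  22.] [245. 408.]
panel_grip 0.88 [248. 235.  25.  26.] [283. 167.]
panel_grip 0.65 [196. 172.  32.  20.] [382. 594.]
panel_grip 0.59 [266. 191.  10.  12.] [477. 306.]
lever 0.69 [382. 192.  21.  21.] [748.   4.]
lever 0.67 [340. 207.  24.  16.] [585.  55.]
rings_hinge 0.79 [351. 217. 107.  86.] [570.  -8.]
rings_hinge 0.32 [333. 203.  11.  10.] [584.  85.]
posts 0.57 [349. 216. 108.  83.] [567.  -1.]
posts 0.31 [333. 201.  10.   9.] [591.  94.]
punch 0.67 [406. 293.  29.  27.] [ 424. -335.]
cards_top 0.93 [349. 216. 107.  84.] [569.   1.]
tape 0.52 [380. 192.  23.  19.] [744.  10.]
```

View pics/top1.png

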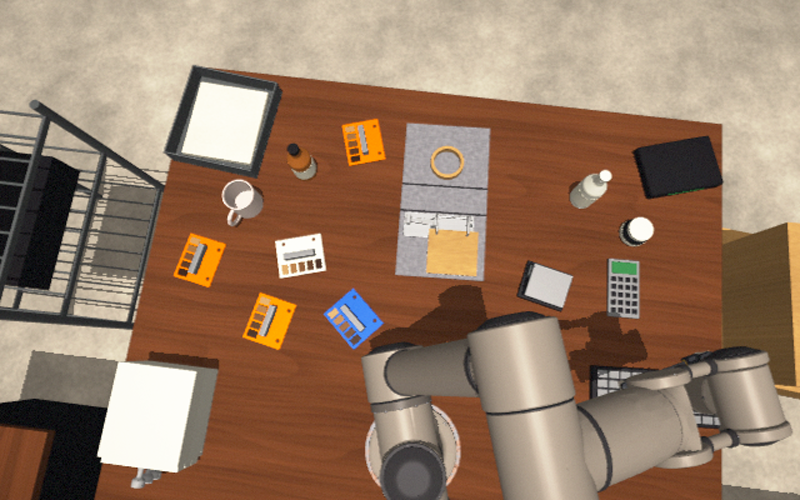

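View pics/side1.png

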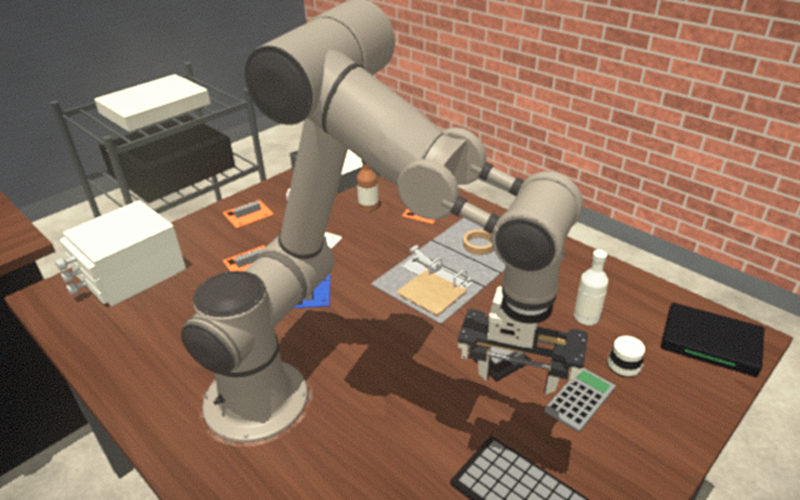

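The white panel is at top-picture pixel (240,205), roughly world (440,346). Its look-alikes are orange at (290,114), (159,208) and (216,257), and blue at (282,254). I'll choose the white one. The file is at about (355,160), with the lever on its left (+y) side. Next I work out where the wrist camera looks from.

```bash
cat >> h.py <<'E'
def Rt(yaw,ax=(0,0,0)): return Ro.from_euler("xyz",[np.pi,0,yaw])*Ro.from_rotvec(ax)
def delta(p0,y0,p1,y1):
    A=Rt(y0); return np.round(np.r_[A.inv().apply(np.array(p1,float)-p0),(A.inv()*Rt(y1)).as_rotvec()],3)
E
python3 - <<'E'
from h import *
p=bot.capture("wrist");o=bot.get_obs()
R=Ro.from_euler("xyz",o["tcp_rot"]);C=-np.array(p["R"]).T@p["t"]
print(R.inv().apply(C-o["tool_pos"]),(np.array(p["R"])@R.as_matrix()).round(3),p["fx"])
print(delta([230.65,-471.64,223.24],.455,[560,0,350],1.571))
t=bot.capture("top")
q=lambda u,v,z:ray(t,u/1.25,v/1.25,z)[:2].round(0)
print([q(*a,3) for a in((407,124),(490,128),(396,275),(484,280))])
E
```

```text
[  72.43006117   -0.39664117 -161.28787408] [[ 0.002  1.     0.   ]
 [-0.963  0.002 -0.269]
 [-0.269  0.     0.963]] 303.8539015717243
[ 503.11  -278.919 -126.76     0.       0.      -1.116]
[array([840., 117.]), array([ 855., -112.]), array([419.,  94.]), array([ 433., -135.])]
```

```bash
cat >> h.py <<'E'
def plan(p0,y0,p1,y1,n):
    p0,p1=np.array(p0,float),np.array(p1,float)
    for k in range(0,n,5):
        a=k/n
        print([list(map(float,delta(p0+(p1-p0)*a,y0+(y1-y0)*a,p0+(p1-p0)*j/n,y0+(y1-y0)*j/n).round(2))) for j in range(k+1,min(k+5,n)+1)])
E
python3 - <<'E'
from h import *
plan([230.65,-471.64,223.24],.455,[560,0,350],1.571,15)
E
```

```text
[[33.54, -18.6, -8.45, 0.0, 0.0, -0.07], [67.08, -37.19, -16.9, 0.0, 0.0, -0.15], [100.62, -55.78, -25.35, -0.0, 0.0, -0.22], [134.16, -74.38, -33.8, 0.0, 0.0, -0.3], [167.7, -92.97, -42.25, 0.0, 0.0, -0.37]]
[[38.01, -5.13, -8.45, 0.0, 0.0, -0.07], [76.01, -10.26, -16.9, 0.0, 0.0, -0.15], [114.02, -15.39, -25.35, 0.0, 0.0, -0.22], [152.02, -20.53, -33.8, 0.0, 0.0, -0.3], [190.03, -25.66, -42.25, 0.0, 0.0, -0.37]]
[[37.27, 9.03, -8.45, 0.0, 0.0, -0.07], [74.54, 18.07, -16.9, 0.0, 0.0, -0.15], [111.81, 27.1, -25.35, 0.0, 0.0, -0.22], [149.08, 36.14, -33.8, -0.0, 0.0, -0.3], [186.36, 45.17, -42.25, -0.0, 0.0, -0.37]]
```

Request:
step_arm:
  deltas:
    - [33, -18, -8, 0, 0, -0.07]
    - [67, -37, -17, 0, 0, -0.15]
    - [100, -56, -25, 0, 0, -0.22]
    - [134, -74, -34, 0, 0, -0.3]
    - [168, -93, -42, 0, 0, -0.37]

```text
time: 1.42
tool_pos: [341.4, -312.9, 265.8]
tcp_rot: [3.141, 0.0, 0.828]
contact_force: [1.2, -0.1, 0.0]
grip_width: 91.9
```

Request:
step_arm:
  deltas:
    - [38, -5, -8, 0, 0, -0.07]
    - [76, -10, -17, 0, 0, -0.15]
    - [114, -15, -25, 0, 0, -0.22]
    - [152, -21, -34, 0, 0, -0.3]
    - [190, -26, -42, 0, 0, -0.37]

```text
time: 1.83
tool_pos: [451.3, -155.3, 308.0]
tcp_rot: [3.141, 0.0, 1.199]
contact_force: [0.5, 0.6, -0.0]
grip_width: 91.9
```

Request:
step_arm:
  deltas:
    - [37, 9, -8, 0, 0, -0.07]
    - [75, 18, -17, 0, 0, -0.15]
    - [112, 27, -25, 0, 0, -0.22]
    - [149, 36, -34, 0, 0, -0.3]
    - [186, 45, -42, 0, 0, -0.37]

```text
time: 2.25
tool_pos: [561.5, 1.3, 349.9]
tcp_rot: [3.141, 0.0, 1.569]
contact_force: [0.8, -0.7, 0.4]
grip_width: 91.8
```

Run:
```python
from h import *
p=bot.capture("wrist");o=bot.get_obs();print(o["time"],o["tool_pos"],o["tcp_rot"],o["contact_force"])
save(p,"w1.png",s=1.25)
import pickle;pickle.dump(p,open("w1.pkl","wb"))
```

```text
2.3 [564.54713967   6.6196626  350.53830691] [ 3.13757124 -0.00345276  1.57729635] [-3.37574131  3.83298024  0.12207985]
```

View pics/w1.png

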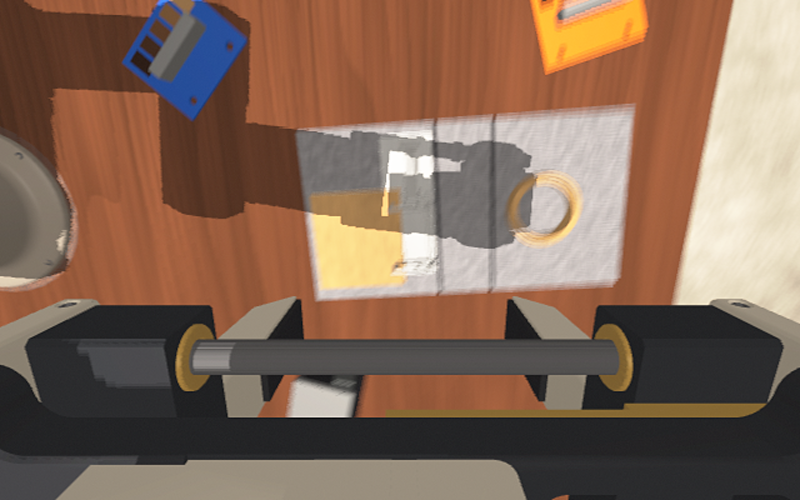

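Request:
step_arm:
  deltas:
    - [-14, 5, 30, 0, 0, 0]
    - [-28, 10, 60, 0, 0, 0]
    - [-40, 15, 90, 0, 0, 0]
    - [-40, 15, 90, 0, 0, 0]
    - [-40, 15, 90, 0, 0, 0]

```text
time: 2.72
tool_pos: [574.8, -40.8, 258.3]
tcp_rot: [-3.138, -0.001, 1.564]
contact_force: [0.1, 0.9, 1.3]
grip_width: 91.6
```

Request:
step_arm:
  deltas:
    - [0, 0, 0, 0, 0, 0]
    - [0, 0, 0, 0, 0, 0]
    - [0, 0, 0, 0, 0, 0]
    - [0, 0, 0, 0, 0, 0]
    - [0, 0, 0, 0, 0, 0]

```text
time: 3.13
tool_pos: [575.7, -40.4, 260.3]
tcp_rot: [3.14, 0.0, 1.565]
contact_force: [0.3, 0.8, -0.3]
grip_width: 91.9
```

Run:
```python
from h import *
p=bot.capture("wrist");o=bot.get_obs();print(o["time"],o["tool_pos"],o["tcp_rot"],o["contact_force"])
save(p,"w2.png",(150,0,550,290),2)
import pickle;pickle.dump(p,open("w2.pkl","wb"))
for q in("lever","rings_hinge","posts","cards_top","file"):
    for b in bot.boxes_of(q,p)[:3]: print(q,round(b["p"],2),np.round(b["rect"]))
```

```text
3.1833 [575.59921688 -40.50171745 259.95567272] [3.14040279e+00 2.56002057e-04 1.56506258e+00] [-2.22472076e-04 -4.32348664e-01  6.86029519e-01]
lever 0.64 [313. 108.  24.  68.]
lever 0.45 [241. 317.  70.  39.]
lever 0.24 [369. 144. 335. 195.]
rings_hinge 0.95 [372. 143. 336. 196.]
posts 0.79 [371. 144. 339. 187.]
cards_top 0.6 [370. 144. 336. 191.]
file 0.78 [371. 145. 336. 187.]
```

View pics/w2.png

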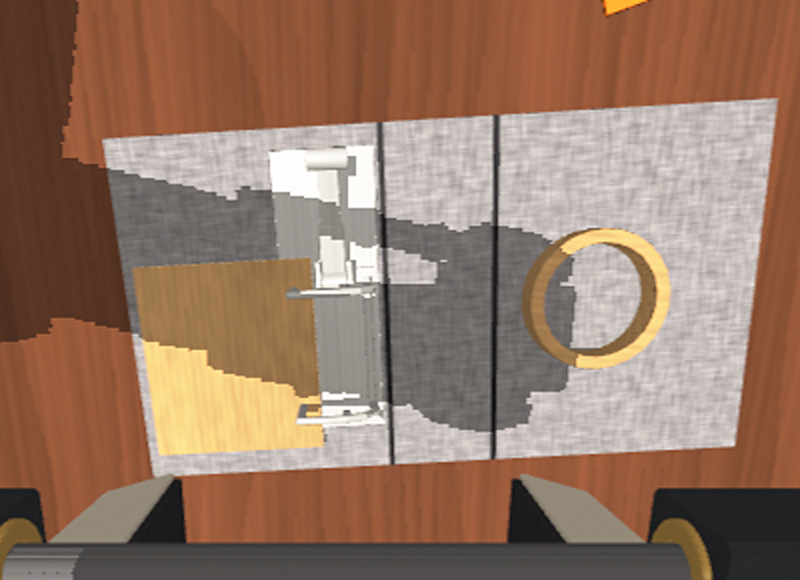

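```bash
cat > fit.py <<'E'
from h import *
import pickle
from scipy.optimize import least_squares
p=pickle.load(open("w2.pkl","rb"))
c=lambda u,v:(u/2+150,v/2)
def W(f,x,y,z):
    a=f[2];return [f[0]+x*np.cos(a)-y*np.sin(a),f[1]+x*np.sin(a)+y*np.cos(a),z]
A=[(104,139,0,115),(777,98,422,115),(734,446,422,-115),(155,476,0,-115)]
B=[(133,268,-105,65),(311,258,12,65),(322,446,12,-65),(160,455,-105,-65)]
def res(f):
    r=[px(p,W(f,f[3]+x,y,3))-c(u,v) for u,v,x,y in A]
    r+=[px(p,W(f,x,y,13))-c(u,v) for u,v,x,y in B]
    return np.ravel(r)
s=least_squares(res,[540,-10,.05,-115]);print(s.x,s.fun.reshape(-1,2).round(1))
f=s.x
def w2f(X):
    a=f[2];d=X[:2]-f[:2];return np.array([d[0]*np.cos(a)+d[1]*np.sin(a),-d[0]*np.sin(a)+d[1]*np.cos(a)]).round(1)
if __name__=="__main__":
    print("bar top centre",w2f(ray(p,*c(327,158),51)),"ring A",w2f(ray(p,*c(330,292),50)),"ring B",w2f(ray(p,*c(335,413),50)))
    print("steel base",w2f(ray(p,*c(270,152),4)),w2f(ray(p,*c(376,146),4)),w2f(ray(p,*c(386,424),4)))
    print("posts nominal px",[ (px(p,W(f,0,y,44))-[150,0])*2 for y in(-40,40)])
E
python3 fit.py
```

```text
[ 5.44501584e+02 -2.77561943e+01  8.11141562e-02 -1.12971700e+02] [[  1.   15.8]
 [ -3.6   5.8]
 [  1.7   4.1]
 [  5.1  12. ]
 [ -2.9  -9. ]
 [ -2.2 -12. ]
 [  1.8  -9.9]
 [  0.3  -7.6]]
bar top centre [ 29.9 104.4] ring A [24.7 29.8] ring B [ 21.  -45.7]
steel base [ -6.6 116.9] [ 60.9 114.7] [ 54.8 -69.8]
posts nominal px [array([301.86005437, 404.64272351]), array([288.09782388, 277.75078761])]
```

```bash
sed -i 's/W(f,f\[3\]+x,y,3)/W(f,f[3]+x,f[4]+y,3)/; s/\.05,-115\]/.05,-115,25]/' fit.py; python3 fit.py
```

```text
[ 5.44899357e+02 -4.23322161e+01  5.13076377e-02 -1.13325060e+02
  3.02888169e+01] [[ 0.7 -0.5]
 [-0.6 -0. ]
 [-0.5  0. ]
 [ 0.5  0.3]
 [-0.4 -0.1]
 [-0.2 -0.2]
 [ 0.8  0.3]
 [-0.2  0.1]]
bar top centre [ 27.2 119.8] ring A [24.2 45.1] ring B [ 22.7 -30.5]
steel base [ -9.7 131.3] [ 57.8 131.1] [ 57.2 -53.5]
posts nominal px [array([301.17043818, 426.47187179]), array([291.384531  , 301.90779143])]
```

```bash
cat >> h.py <<'E'
F=np.array([544.9,-42.3,.0513])
def fw(x,y,z): 
    a=F[2];return [F[0]+x*np.cos(a)-y*np.sin(a),F[1]+x*np.sin(a)+y*np.cos(a),z]
def wf(X):
    a=F[2];d=np.array(X)[:2]-F[:2];return np.array([d[0]*np.cos(a)+d[1]*np.sin(a),-d[0]*np.sin(a)+d[1]*np.cos(a),X[2]]).round(1)
E
python3 - <<'E'
from h import *
plan([575.6,-40.5,260],1.565,fw(27,120.5,112),1.622,5)
for q in np.arange(0,1.0,.05):print(round(q,2),(75*np.array([np.cos(.35+q)-np.cos(.35),-np.sin(.35+q)+np.sin(.35)])).round(1))
E
```

```text
[[23.97, -2.12, 29.6, 0.0, 0.0, -0.01], [47.95, -4.24, 59.2, 0.0, 0.0, -0.02], [71.92, -6.37, 88.8, -0.0, 0.0, -0.03], [95.89, -8.49, 118.4, -0.0, 0.0, -0.05], [119.87, -10.61, 148.0, -0.0, 0.0, -0.06]]
0.0 [0. 0.]
0.05 [-1.4 -3.5]
0.1 [-2.9 -6.9]
0.15 [ -4.6 -10.2]
0.2 [ -6.5 -13.5]
0.25 [ -8.6 -16.6]
0.3 [-10.7 -19.7]
0.35 [-13.1 -22.6]
0.4 [-15.6 -25.4]
0.45 [-18.2 -28.1]
0.5 [-21.  -30.6]
0.55 [-23.8 -33. ]
0.6 [-26.8 -35.3]
0.65 [-29.9 -37.4]
0.7 [-33.1 -39.3]
0.75 [-36.4 -41.1]
0.8 [-39.8 -42.7]
0.85 [-43.3 -44.2]
0.9 [-46.8 -45.5]
0.95 [-50.4 -46.5]
```

Request:
step_arm:
  deltas:
    - [24, -2, 30, 0, 0, -0.01]
    - [48, -4, 59, 0, 0, -0.02]
    - [72, -6, 89, 0, 0, -0.035]
    - [96, -8.5, 118, 0, 0, -0.05]
    - [120, -10.6, 148, 0, 0, -0.057]
  fingers: 60

```text
time: 3.85
tool_pos: [565.4, 80.3, 110.2]
tcp_rot: [3.141, 0.0, 1.622]
contact_force: [0.2, 0.7, -0.4]
grip_width: 63.5
```

Request:
step_arm:
  deltas:
    - [0, 0, 0, 0, 0, 0]
    - [0, 0, 0, 0, 0, 0]
    - [0, 0, 0, 0, 0, 0]
    - [0, 0, 0, 0, 0, 0]

```text
time: 4.18
tool_pos: [567.0, 78.4, 112.8]
tcp_rot: [3.138, 0.001, 1.621]
contact_force: [0.1, -0.2, 0.1]
grip_width: 60.5
```

Run:
```python
from h import *
p=bot.capture("wrist");o=bot.get_obs();print(wf(o["tool_pos"]),o["tcp_rot"],o["contact_force"],o["grip_width"])
save(p,"w3.png",(120,60,520,360),2)
for d in(0,4,8): print(d,[(px(p,fw(27+s,115.5+d,46))-[120,60])*2 for s in(-12,12)])
import pickle;pickle.dump(p,open("w3.pkl","wb"))
```

```text
[ 28.1 119.3 112.8] [3.13843327e+00 4.21422432e-04 1.62052147e+00] [-0.40609859  0.3987631  -0.58261836] 59.9794753650099
0 [array([372.03716692, 324.51386451]), array([432.72595541, 324.45694211])]
4 [array([371.88797349, 314.87155472]), array([432.85064818, 314.818064  ])]
8 [array([371.73742711, 305.14180433]), array([432.97647129, 305.09180999])]
```

View pics/w3.png

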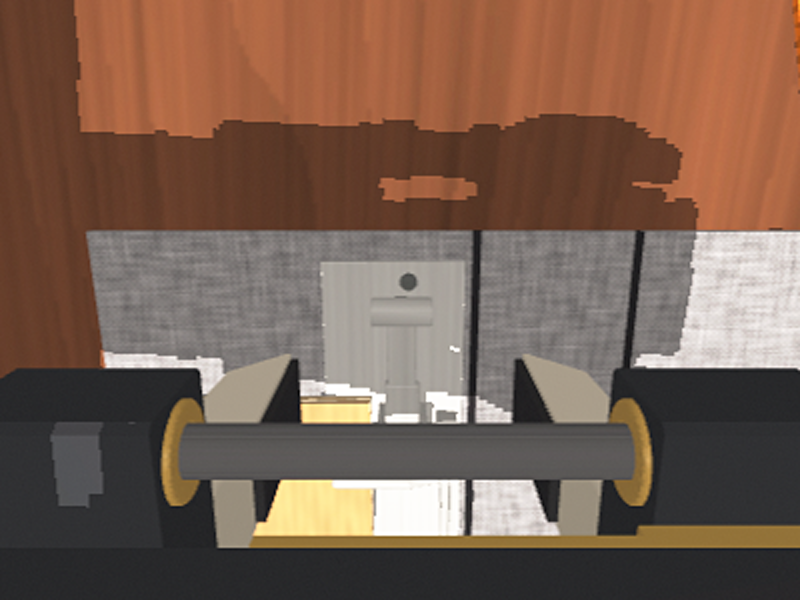

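Request:
step_arm:
  deltas:
    - [1, -0.5, 15, 0, 0, 0]
    - [1.5, -1, 30, 0, 0, 0]
    - [1.5, -1, 45, 0, 0, 0]
    - [1.5, -1, 56, 0, 0, 0]
    - [1.5, -1, 60.5, 0, 0, 0]

```text
time: 4.65
tool_pos: [564.4, 80.0, 50.0]
tcp_rot: [-3.141, 0.0, 1.621]
contact_force: [0.4, -0.0, 0.4]
grip_width: 60.0
```

Request:
step_arm:
  deltas:
    - [0, 0, 0, 0, 0, 0]
    - [0, 0, 0, 0, 0, 0]
    - [0, 0, 0, 0, 0, 0]
    - [0, 0, 0, 0, 0, 0]
    - [0, 0, 0, 0, 0, 0]
  fingers: 10

```text
time: 5.07
tool_pos: [565.0, 80.8, 51.4]
tcp_rot: [3.14, 0.0, 1.622]
contact_force: [0.6, 0.3, -0.2]
grip_width: 31.1
```

Request:
step_arm:
  deltas:
    - [0, 0, 0, 0, 0, 0]
    - [0, 0, 0, 0, 0, 0]
    - [0, 0, 0, 0, 0, 0]
    - [0, 0, 0, 0, 0, 0]
    - [0, 0, 0, 0, 0, 0]

```text
time: 5.48
tool_pos: [564.5, 80.8, 50.7]
tcp_rot: [-3.142, 0.0, 1.622]
contact_force: [-0.3, -0.0, 0.7]
grip_width: 10.3
```

Run:
```python
from h import *
o=bot.get_obs();print(wf(o["tool_pos"]),o["tcp_rot"],o["contact_force"],o["grip_width"])
```

```text
[ 25.9 121.9  50.7] [-3.14151890e+00  8.65670140e-05  1.62182782e+00] [-0.28668916 -0.01613101  0.66476122] 10.263012917919493
```

Run:
```python
from h import *
p=bot.capture("wrist");o=bot.get_obs()
s=bot.capture("side")
a=cv2.resize(p["color"][130:330,200:460],(780,600)); c=px(s,fw(27,100,40)).astype(int); print(c)
b=cv2.resize(s["color"][c[1]-50:c[1]+50,c[0]-65:c[0]+65],(390,300),interpolation=cv2.INTER_CUBIC)
a=cv2.resize(a,(390,300)); cv2.imwrite("pics/g1.png",cv2.cvtColor(np.hstack([a,b]),cv2.COLOR_RGB2BGR))
```

```text
[335 202]
```

View pics/g1.png

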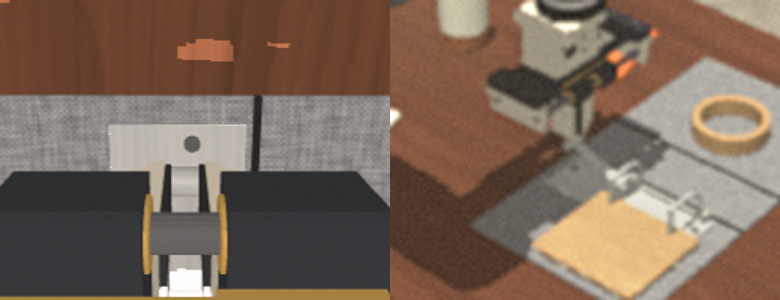

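Run:
```python
from h import *
p=bot.capture("wrist");o=bot.get_obs();print(wf(o["tool_pos"]),o["grip_width"],o["contact_force"])
im=p["color"][200:330,260:380].copy()
im=cv2.resize(im,None,fx=4.6,fy=4.6,interpolation=cv2.INTER_CUBIC)
for x in(15,39):
  for z in(46,):
    c=((px(p,fw(x,120.8,z))-[260,200])*4.6).astype(int);print(c);cv2.circle(im,tuple(map(int,c)),5,(255,0,0),2)
cv2.imwrite("pics/g2.png",cv2.cvtColor(im,cv2.COLOR_RGB2BGR))
```

```text
[ 25.9 121.9  50.7] 10.062344430814347 [0.36918529 1.52994663 0.71465324]
[205 236]
[391 236]
```

View pics/g2.png

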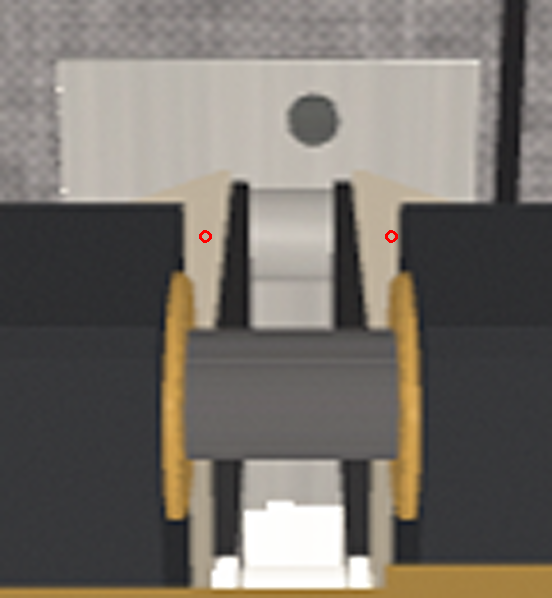

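Run:
```python
from h import *
s=bot.capture("side"); T=bot.get_obs()["tool_pos"]
for z in(20,25,35,45,55,65): print(z,(px(s,[T[0],T[1],z])-[270,152])*3+[390,0])
print("bar",(px(s,fw(27,120.8,46))-[270,152])*3+[390,0])
c=px(s,[T[0],T[1],40]).astype(int)
im=cv2.resize(s["color"][c[1]-45:c[1]+30,c[0]-45:c[0]+45],None,fx=8,fy=8,interpolation=cv2.INTER_CUBIC)
for z in(25,45,65):
  q=((px(s,[T[0],T[1],z])-[c[0]-45,c[1]-45])*8).astype(int);cv2.circle(im,tuple(map(int,q)),4,(255,0,0),1)
cv2.imwrite("pics/g3.png",cv2.cvtColor(im,cv2.COLOR_RGB2BGR))
```

```text
20 [569.9953167  159.91469741]
25 [569.94844027 156.31952115]
35 [569.85416905 149.08941487]
45 [569.75920033 141.80581336]
55 [569.66352632 134.46812069]
65 [569.56713916 127.07573207]
bar [571.14403117 141.00963582]
```

View pics/g3.png

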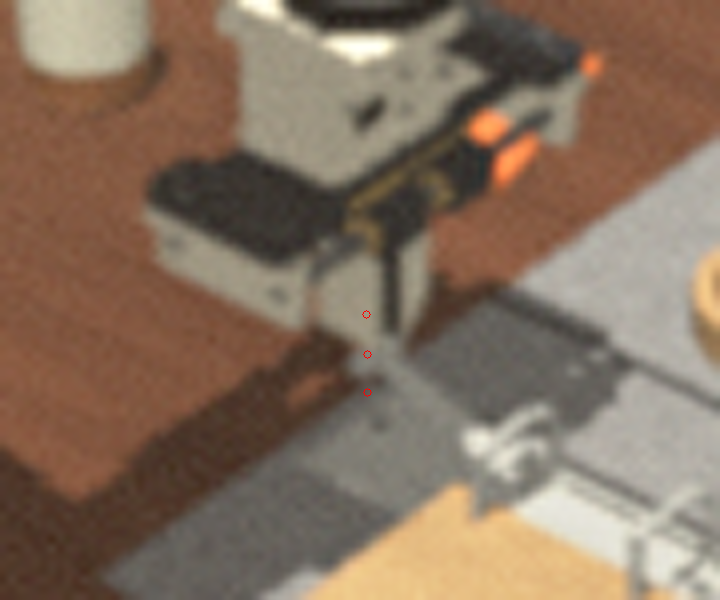

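The pads reached 10 mm without touching the crossbar. Both views put the tips at about z 50, so the real fingers end roughly 20 mm short of the reported tip reach. I'll open, go lower within the margin that is safe either way, and pinch again.

Request:
step_arm:
  deltas:
    - [0, 0, 0, 0, 0, 0]
    - [0, 0, 0, 0, 0, 0]
    - [0, 0, 0, 0, 0, 0]
    - [0, 0, 0, 0, 0, 0]
    - [0, 0, 0, 0, 0, 0]
  fingers: 44

```text
time: 6.1
tool_pos: [564.5, 80.8, 50.7]
tcp_rot: [3.142, 0.0, 1.622]
contact_force: [0.0, 0.3, 0.4]
grip_width: 38.9
```

Request:
step_arm:
  deltas:
    - [-0.5, 0.5, 4, 0, 0, 0]
    - [-0.5, 0.5, 8, 0, 0, 0]
    - [-0.5, 0.5, 12, 0, 0, 0]
    - [-0.5, 0.5, 16, 0, 0, 0]
    - [-0.5, 0.5, 16, 0, 0, 0]

```text
time: 6.52
tool_pos: [564.4, 80.3, 33.5]
tcp_rot: [-3.14, 0.0, 1.622]
contact_force: [0.0, 0.2, -0.0]
grip_width: 43.7
```

Request:
step_arm:
  deltas:
    - [0, 0, 0, 0, 0, 0]
    - [0, 0, 0, 0, 0, 0]
    - [0, 0, 0, 0, 0, 0]
    - [0, 0, 0, 0, 0, 0]
    - [0, 0, 0, 0, 0, 0]
  fingers: 15

```text
time: 6.93
tool_pos: [565.1, 80.3, 34.9]
tcp_rot: [3.141, 0.0, 1.622]
contact_force: [-0.4, -0.0, 0.1]
grip_width: 23.2
```

Request:
step_arm:
  deltas:
    - [0, 0, 0, 0, 0, 0]
    - [0, 0, 0, 0, 0, 0]
    - [0, 0, 0, 0, 0, 0]

```text
time: 7.18
tool_pos: [565.1, 80.4, 34.8]
tcp_rot: [3.141, 0.0, 1.622]
contact_force: [0.6, 0.6, 1.4]
grip_width: 23.1
```

Request:
step_arm:
  deltas:
    - [-0.7, 0, -1.8, 0, 0, 0]
    - [-1.4, 0, -3.5, 0, 0, 0]
    - [-2.9, 0, -6.9, 0, 0, 0]
    - [-4.6, 0, -10.2, 0, 0, 0]
    - [-6.5, 0, -13.5, 0, 0, 0]
  fingers: 0

```text
time: 7.6
tool_pos: [564.5, 74.9, 46.7]
tcp_rot: [-3.139, -0.002, 1.621]
contact_force: [3.8, 7.1, -13.7]
grip_width: 23.5
```

Request:
step_arm:
  deltas:
    - [-2.1, 0, -3.1, 0, 0, 0]
    - [-4.2, 0, -6.2, 0, 0, 0]
    - [-6.6, 0, -9.1, 0, 0, 0]
    - [-9.1, 0, -11.9, 0, 0, 0]
    - [-11.7, 0, -14.6, 0, 0, 0]

```text
time: 8.02
tool_pos: [565.4, 63.4, 62.0]
tcp_rot: [-3.14, -0.002, 1.622]
contact_force: [1.9, 6.4, -8.2]
grip_width: 23.0
```

Request:
step_arm:
  deltas:
    - [-2.8, 0, -2.5, 0, 0, 0]
    - [-5.6, 0, -4.9, 0, 0, 0]
    - [-8.6, 0, -7.2, 0, 0, 0]
    - [-11.7, 0, -9.3, 0, 0, 0]
    - [-14.9, 0, -11.2, 0, 0, 0]

```text
time: 8.43
tool_pos: [566.6, 48.2, 74.4]
tcp_rot: [3.142, -0.002, 1.622]
contact_force: [0.4, 5.5, 0.2]
grip_width: 23.3
```

Request:
step_arm:
  deltas:
    - [-3.3, 0, -1.8, 0, 0, 0]
    - [-6.7, 0, -3.4, 0, 0, 0]
    - [-10.2, 0, -4.9, 0, 0, 0]
    - [-13.7, 0, -6.2, 0, 0, 0]
    - [-17.3, 0, -7.2, 0, 0, 0]

```text
time: 8.85
tool_pos: [568.1, 29.5, 82.7]
tcp_rot: [3.14, 0.001, 1.622]
contact_force: [-2.4, 0.7, 11.0]
grip_width: 23.4
```

Request:
step_arm:
  deltas:
    - [0, 0, 0, 0, 0, 0]
    - [0, 0, 0, 0, 0, 0]
    - [0, 0, 0, 0, 0, 0]

```text
time: 9.1
tool_pos: [568.3, 28.2, 83.1]
tcp_rot: [3.139, 0.003, 1.622]
contact_force: [-2.2, -4.0, 11.4]
grip_width: 23.6
```

Run:
```python
from h import *
o=bot.get_obs();print(o["time"],wf(o["tool_pos"]),o["contact_force"],o["grip_width"])
```

```text
9.1 [27.  69.2 83.1] [-2.23461659 -4.02571771 11.44505008] 23.55830284276319
```

Request:
step_arm:
  deltas:
    - [0, 0, 0, 0, 0, 0]
    - [0, 0, 0, 0, 0, 0]
    - [0, 0, 0, 0, 0, 0]
    - [0, 0, 0, 0, 0, 0]
    - [0, 0, 0, 0, 0, 0]
  fingers: 46

```text
time: 9.52
tool_pos: [567.5, 29.9, 81.0]
tcp_rot: [-3.141, 0.0, 1.622]
contact_force: [0.7, 0.0, -0.1]
grip_width: 45.6
```

Request:
step_arm:
  deltas:
    - [0, 0, -20, 0, 0, 0]
    - [0, 0, -45, 0, 0, 0]
    - [-20, -3, -75, 0, 0, 0]
    - [-50, -6, -105, 0, 0, 0]
    - [-80, -10, -120, 0, 0, 0]

```text
time: 9.93
tool_pos: [562.9, -50.7, 204.7]
tcp_rot: [3.137, 0.001, 1.624]
contact_force: [1.0, -1.5, 0.6]
grip_width: 45.9
```

Request:
step_arm:
  deltas:
    - [-35, -4, 0, 0, 0, 0]
    - [-65, -8, 0, 0, 0, 0]
    - [-80, -10, 0, 0, 0, 0]
    - [-80, -10, 0, 0, 0, 0]
    - [-80, -10, 0, 0, 0, 0]

```text
time: 10.35
tool_pos: [555.6, -131.3, 200.9]
tcp_rot: [-3.141, -0.0, 1.62]
contact_force: [-0.9, 0.5, -0.6]
grip_width: 46.3
```

Request:
step_arm:
  deltas:
    - [0, 0, 0, 0, 0, 0]
    - [0, 0, 0, 0, 0, 0]
    - [0, 0, 0, 0, 0, 0]
    - [0, 0, 0, 0, 0, 0]

```text
time: 10.68
tool_pos: [556.0, -129.8, 201.2]
tcp_rot: [3.142, -0.0, 1.623]
contact_force: [0.2, 0.2, -0.2]
grip_width: 45.8
```

Run:
```python
from h import *
p=bot.capture("wrist");o=bot.get_obs();print(o["time"],wf(o["tool_pos"]),o["contact_force"],o["grip_width"])
import pickle;pickle.dump(p,open("w4.pkl","wb"))
save(p,"w4.png",(180,10,440,210),3)
for d in(0,5): print([((px(p,fw(0,y+d,44))-[180,10])*3).round() for y in(-40,40)])
print([((px(p,fw(x,y,13))-[180,10])*3).round() for x in(-105,12) for y in (65,-65)])
```

```text
10.7333 [  6.5 -88.2 201.2] [0.10043696 0.03390215 0.14211286] 46.027309446860954
[array([410., 410.]), array([409., 156.])]
[array([410., 395.]), array([409., 138.])]
[array([107.,  93.]), array([138., 469.]), array([446.,  94.]), array([443., 469.])]
```

View pics/w4.png

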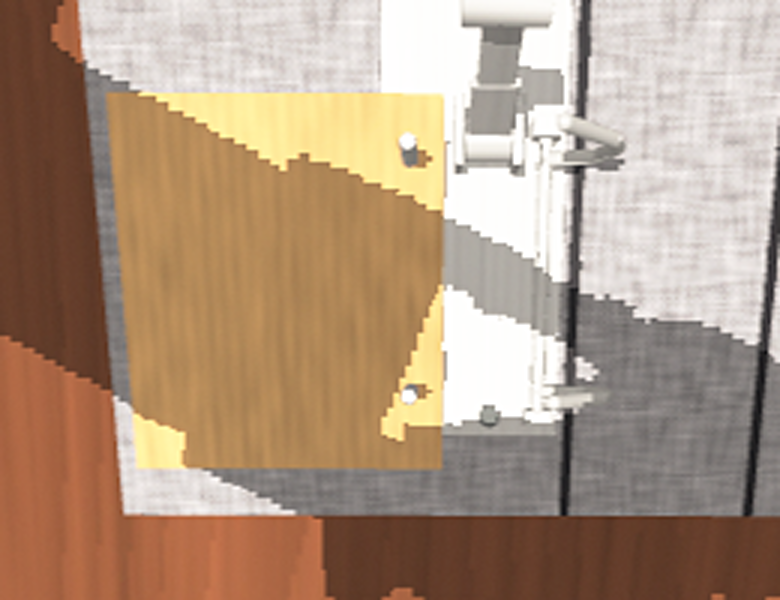

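Run:
```python
from h import *
plan([556,-129.8,201.2],1.622,[440,270,260],1.622,12)
```

```text
[[33.77, -7.95, -4.9, 0.0, 0.0, 0.0], [67.54, -15.9, -9.8, 0.0, 0.0, 0.0], [101.3, -23.85, -14.7, 0.0, 0.0, 0.0], [135.07, -31.8, -19.6, 0.0, 0.0, 0.0], [168.84, -39.74, -24.5, 0.0, 0.0, 0.0]]
[[33.77, -7.95, -4.9, 0.0, 0.0, 0.0], [67.54, -15.9, -9.8, 0.0, 0.0, 0.0], [101.3, -23.85, -14.7, 0.0, 0.0, 0.0], [135.07, -31.8, -19.6, 0.0, 0.0, 0.0], [168.84, -39.74, -24.5, 0.0, 0.0, 0.0]]
[[33.77, -7.95, -4.9, 0.0, 0.0, 0.0], [67.54, -15.9, -9.8, 0.0, 0.0, 0.0]]
```

Request:
step_arm:
  deltas:
    - [34, -8, -5, 0, 0, 0]
    - [68, -16, -10, 0, 0, 0]
    - [102, -24, -15, 0, 0, 0]
    - [135, -32, -20, 0, 0, 0]
    - [169, -40, -25, 0, 0, 0]

```text
time: 11.15
tool_pos: [506.5, 37.5, 226.5]
tcp_rot: [3.141, 0.0, 1.622]
contact_force: [1.1, 0.0, 0.0]
grip_width: 45.5
```

Request:
step_arm:
  deltas:
    - [34, -8, -5, 0, 0, 0]
    - [68, -16, -10, 0, 0, 0]
    - [102, -24, -15, 0, 0, 0]
    - [135, -32, -20, 0, 0, 0]
    - [169, -40, -25, 0, 0, 0]

```text
time: 11.57
tool_pos: [457.8, 204.4, 251.7]
tcp_rot: [3.141, 0.0, 1.622]
contact_force: [0.5, 0.0, 0.3]
grip_width: 46.0
```

Request:
step_arm:
  deltas:
    - [34, -8, -5, 0, 0, 0]
    - [67, -16, -10, 0, 0, 0]
    - [67, -16, -10, 0, 0, 0]
    - [67, -16, -10, 0, 0, 0]
    - [67, -16, -10, 0, 0, 0]

```text
time: 11.98
tool_pos: [439.1, 268.5, 261.0]
tcp_rot: [-3.141, 0.001, 1.623]
contact_force: [-0.3, -0.3, 0.6]
grip_width: 46.2
```

Request:
step_arm:
  deltas:
    - [0, 0, 0, 0, 0, 0]
    - [0, 0, 0, 0, 0, 0]
    - [0, 0, 0, 0, 0, 0]
    - [0, 0, 0, 0, 0, 0]

```text
time: 12.32
tool_pos: [439.6, 268.0, 261.1]
tcp_rot: [-3.141, 0.0, 1.62]
contact_force: [0.8, -0.0, 0.0]
grip_width: 45.9
```

Run:
```python
from h import *
p=bot.capture("wrist");o=bot.get_obs();print(o["time"],o["tool_pos"],o["tcp_rot"],o["grip_width"])
import pickle;pickle.dump(p,open("w5.pkl","wb"))
for b in bot.boxes_of("panel_grip",p): print(b["p"],b["rect"])
c=[int(v) for v in px(p,[440,346,10])];print(c)
x0,y0=c[0]-130,max(0,c[1]-100)
save(p,"w5.png",(x0,y0,x0+260,y0+200),3);print(x0,y0)
```

```text
12.3667 [439.57865353 268.09643097 261.1464591 ] [-3.14153115e+00  2.02309097e-04  1.62057102e+00] 45.941669671870685
0.9 [191.3, 61.7, 106.0, 112.0]
0.82 [222.8, 210.6, 106.9, 74.1]
0.6 [555.5, 212.6, 91.3, 86.4]
0.58 [327.8, 110.8, 95.7, 111.5]
[326, 117]
196 17
```

View pics/w5.png

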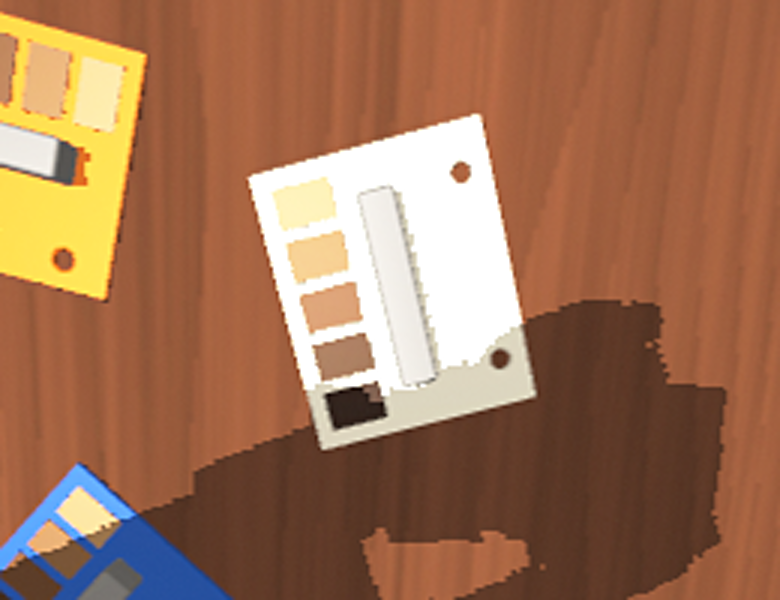

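Run:
```python
from h import *
import pickle
from scipy.optimize import least_squares
p=pickle.load(open("w5.pkl","rb"))
D=[(248,177,-50,60,4),(481,115,50,60,4),(535,396,50,-60,4),(322,449,-50,-60,4),(460,172,38,40,3),(500,358,38,-40,3),(398,285,0,0,30)]
def res(f):
    a=f[2]
    return np.ravel([px(p,[f[0]+x*np.cos(a)-y*np.sin(a),f[1]+x*np.sin(a)+y*np.cos(a),z])-(u/3+196,v/3+17) for u,v,x,y,z in D])
s=least_squares(res,[440,346,.1]);print(s.x,s.fun.reshape(-1,2).round(1))
f=s.x
# tool: hover
plan([439.6,268.1,261.1],1.6206,[f[0],f[1],85],np.pi/2+f[2],5)
```

```text
[4.42441859e+02 3.51212359e+02 2.94224224e-01] [[ 0.4 -0.4]
 [-0.7 -0.5]
 [ 0.1 -0. ]
 [-0.1  0. ]
 [ 0.4 -0.1]
 [-0.   0.2]
 [-0.1  0.9]]
[[16.57, 1.4, 35.22, 0.0, 0.0, -0.05], [33.15, 2.79, 70.44, -0.0, 0.0, -0.1], [49.72, 4.19, 105.66, 0.0, 0.0, -0.15], [66.29, 5.58, 140.88, -0.0, 0.0, -0.2], [82.87, 6.98, 176.1, -0.0, 0.0, -0.24]]
```

Request:
step_arm:
  deltas:
    - [16.5, 1.4, 35, 0, 0, -0.05]
    - [33, 2.8, 70, 0, 0, -0.1]
    - [50, 4.2, 106, 0, 0, -0.15]
    - [66, 5.6, 141, 0, 0, -0.2]
    - [82.9, 7, 176, 0, 0, -0.244]

```text
time: 12.83
tool_pos: [442.1, 352.3, 83.7]
tcp_rot: [3.141, 0.0, 1.868]
contact_force: [0.5, 0.8, -0.6]
grip_width: 46.0
```

Request:
step_arm:
  deltas:
    - [0, 0, 17, 0, 0, 0]
    - [0, 0, 34, 0, 0, 0]
    - [0, 0, 46, 0, 0, 0]
    - [0, 0, 51, 0, 0, 0]
    - [0, 0, 51, 0, 0, 0]

```text
time: 13.25
tool_pos: [441.5, 351.4, 33.0]
tcp_rot: [-3.139, 0.001, 1.866]
contact_force: [-0.5, 0.3, 0.4]
grip_width: 46.0
```

Request:
step_arm:
  deltas:
    - [0, 0, 0, 0, 0, 0]
    - [0, 0, 2, 0, 0, 0]
    - [0, 0, 4, 0, 0, 0]
    - [0, 0, 6, 0, 0, 0]

```text
time: 13.58
tool_pos: [442.5, 352.1, 28.8]
tcp_rot: [3.14, -0.0, 1.866]
contact_force: [-0.7, 0.1, 0.4]
grip_width: 45.8
```

Request:
step_arm:
  deltas:
    - [0, 0, 2, 0, 0, 0]
    - [0, 0, 4, 0, 0, 0]
    - [0, 0, 6, 0, 0, 0]
    - [0, 0, 6, 0, 0, 0]

```text
time: 13.92
tool_pos: [441.9, 351.7, 21.7]
tcp_rot: [-3.141, 0.0, 1.866]
contact_force: [-0.2, 0.1, -0.6]
grip_width: 45.9
```

Request:
step_arm:
  deltas:
    - [0, 0, 1.5, 0, 0, 0]
    - [0, 0, 3, 0, 0, 0]
    - [0, 0, 4.5, 0, 0, 0]
    - [0, 0, 4.5, 0, 0, 0]

```text
time: 14.25
tool_pos: [441.9, 351.8, 17.3]
tcp_rot: [-3.141, 0.0, 1.866]
contact_force: [-0.2, 0.1, -0.3]
grip_width: 46.0
```

Request:
step_arm:
  deltas:
    - [0, 0, 1, 0, 0, 0]
    - [0, 0, 2, 0, 0, 0]
    - [0, 0, 3, 0, 0, 0]
    - [0, 0, 3, 0, 0, 0]

```text
time: 14.58
tool_pos: [441.9, 351.8, 14.4]
tcp_rot: [-3.141, 0.0, 1.866]
contact_force: [-0.0, 0.2, 0.3]
grip_width: 45.8
```

Request:
step_arm:
  deltas:
    - [0, 0, 0, 0, 0, 0]
    - [0, 0, 0, 0, 0, 0]
    - [0, 0, 0, 0, 0, 0]
    - [0, 0, 0, 0, 0, 0]
    - [0, 0, 0, 0, 0, 0]
  fingers: 0

```text
time: 15.0
tool_pos: [442.1, 351.9, 14.7]
tcp_rot: [3.141, 0.0, 1.866]
contact_force: [-0.4, 0.6, -0.4]
grip_width: 16.9
```

Request:
step_arm:
  deltas:
    - [0, 0, 0, 0, 0, 0]
    - [0, 0, 0, 0, 0, 0]
    - [0, 0, 0, 0, 0, 0]
    - [0, 0, 0, 0, 0, 0]

```text
time: 15.33
tool_pos: [442.1, 351.9, 14.7]
tcp_rot: [3.142, 0.0, 1.866]
contact_force: [-0.3, -0.3, 0.0]
grip_width: 15.1
```

Run:
```python
from h import *
o=bot.get_obs();print(o["time"],o["tool_pos"],o["tcp_rot"],o["contact_force"],o["grip_width"])
```

```text
15.3333 [442.09107441 351.89588386  14.72217493] [3.14152464e+00 5.97313625e-05 1.86574029e+00] [-0.26759181 -0.2716639   0.04600429] 15.122937061709779
```

Run:
```python
from h import *
T=fw(-38,5.8,150);print(T)
plan([442.1,351.9,155],1.8657,T,1.6221,12)
```

```text
[np.float64(506.6525816334598), np.float64(-38.45617530383513), 150]
[[-32.69, -4.31, 0.42, 0.0, -0.0, 0.02], [-65.38, -8.62, 0.83, 0.0, -0.0, 0.04], [-98.07, -12.92, 1.25, 0.0, -0.0, 0.06], [-130.76, -17.23, 1.67, 0.0, -0.0, 0.08], [-163.44, -21.54, 2.08, 0.0, -0.0, 0.1]]
[[-32.96, -0.97, 0.42, -0.0, -0.0, 0.02], [-65.91, -1.95, 0.83, 0.0, -0.0, 0.04], [-98.87, -2.92, 1.25, -0.0, -0.0, 0.06], [-131.83, -3.89, 1.67, 0.0, -0.0, 0.08], [-164.79, -4.87, 2.08, -0.0, -0.0, 0.1]]
[[-32.89, 2.37, 0.42, 0.0, -0.0, 0.02], [-65.77, 4.74, 0.83, 0.0, -0.0, 0.04]]
```

Request:
step_arm:
  deltas:
    - [0, 0, -10, 0, 0, 0]
    - [0, 0, -35, 0, 0, 0]
    - [0, 0, -70, 0, 0, 0]
    - [0, 0, -105, 0, 0, 0]
    - [0, 0, -140, 0, 0, 0]

```text
time: 15.75
tool_pos: [441.6, 351.6, 156.6]
tcp_rot: [-3.141, 0.0, 1.866]
contact_force: [0.6, 0.3, -2.2]
grip_width: 15.5
```

Request:
step_arm:
  deltas:
    - [-33, -4.3, 0, 0, 0, 0.02]
    - [-65, -8.6, 0.8, 0, 0, 0.04]
    - [-98, -13, 1, 0, 0, 0.06]
    - [-131, -17, 1.5, 0, 0, 0.08]
    - [-163.4, -21.5, 2, 0, 0, 0.1015]

```text
time: 16.17
tool_pos: [468.8, 187.9, 153.4]
tcp_rot: [3.141, 0.0, 1.764]
contact_force: [0.5, 0.3, -1.8]
grip_width: 15.5
```

Request:
step_arm:
  deltas:
    - [-33, -1, 0, 0, 0, 0.02]
    - [-66, -2, 0.8, 0, 0, 0.04]
    - [-99, -3, 1, 0, 0, 0.06]
    - [-132, -4, 1.5, 0, 0, 0.08]
    - [-164.8, -4.9, 2, 0, 0, 0.1015]

```text
time: 16.58
tool_pos: [495.7, 25.0, 151.4]
tcp_rot: [3.141, 0.0, 1.662]
contact_force: [0.7, 0.6, -2.1]
grip_width: 15.6
```

Request:
step_arm:
  deltas:
    - [-30, 2.2, 0, 0, 0, 0.02]
    - [-55, 4, 0.5, 0, 0, 0.0406]
    - [-65.8, 4.7, 1, 0, 0, 0.0406]
    - [-65.8, 4.7, 1, 0, 0, 0.0406]
    - [-65.8, 4.7, 1, 0, 0, 0.0406]

```text
time: 17.0
tool_pos: [506.3, -38.2, 149.8]
tcp_rot: [-3.141, -0.001, 1.621]
contact_force: [0.3, -0.1, -1.1]
grip_width: 15.6
```

Request:
step_arm:
  deltas:
    - [0, 0, 0, 0, 0, 0]
    - [0, 0, 0, 0, 0, 0]
    - [0, 0, 0, 0, 0, 0]

```text
time: 17.25
tool_pos: [506.4, -37.2, 149.8]
tcp_rot: [-3.142, -0.0, 1.624]
contact_force: [0.2, 0.4, -1.2]
grip_width: 15.6
```

Run:
```python
from h import *
p=bot.capture("wrist");o=bot.get_obs();print(o["time"],wf(o["tool_pos"]),o["tcp_rot"],o["contact_force"],o["grip_width"])
import pickle;pickle.dump(p,open("w6.pkl","wb"))
z=o["tool_pos"][2]-14.7
save(p,"w6.png",(200,60,460,260),3)
for n,y,zz in(("hole",45,z+4),("hole-",-35,z+4),("post",45,44)): print(n,((px(p,fw(0,y,zz))-[200,60])*3).round())
print("corners",[((px(p,fw(x,y+5,z+4))-[200,60])*3).round() for x in(-88,12) for y in (60,-60)])
```

```text
17.3 [-38.1   6.8 149.8] [-3.14159110e+00 -3.70535807e-05  1.62387976e+00] [-0.25332454  0.2788122  -1.61688891] 15.70438671364302
hole [568. 374.]
hole- [545. 738.]
post [500. 309.]
corners [array([102., 267.]), array([143., 816.]), array([640., 269.]), array([594., 817.])]
```

View pics/w6.png

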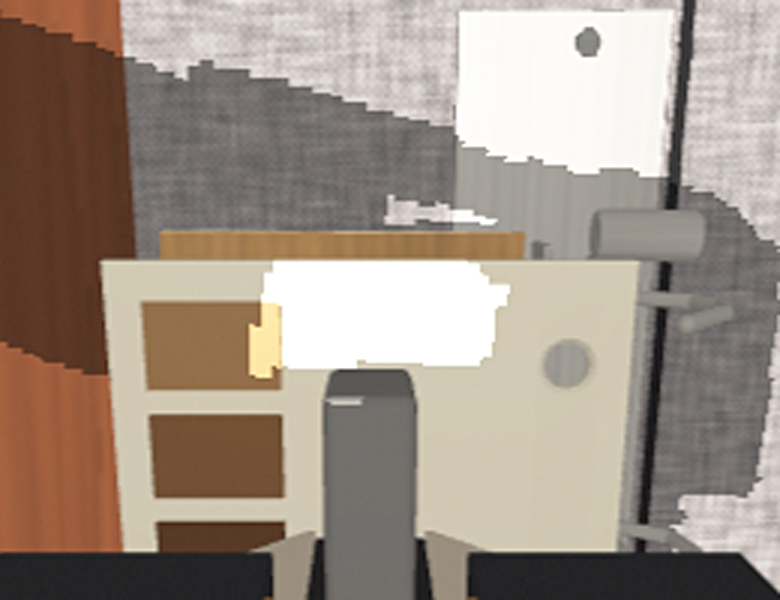

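Request:
step_arm:
  deltas:
    - [-1, 0, 20, 0, 0, 0]
    - [-1.5, 0, 40, 0, 0, 0]
    - [-1.5, 0, 60, 0, 0, 0]
    - [-1.5, 0, 78, 0, 0, 0]
    - [-1.5, 0, 86, 0, 0, 0]

```text
time: 17.72
tool_pos: [505.4, -39.1, 61.7]
tcp_rot: [-3.138, -0.001, 1.623]
contact_force: [-0.5, 0.5, -1.5]
grip_width: 15.6
```

Request:
step_arm:
  deltas:
    - [0, 0, 0, 0, 0, 0]
    - [0, 0, 0, 0, 0, 0]
    - [0, 0, 0, 0, 0, 0]
    - [0, 0, 0, 0, 0, 0]

```text
time: 18.05
tool_pos: [507.5, -40.1, 64.9]
tcp_rot: [3.139, 0.001, 1.622]
contact_force: [0.4, -0.3, -2.7]
grip_width: 15.3
```

Run:
```python
from h import *
p=bot.capture("wrist");o=bot.get_obs();print(o["time"],wf(o["tool_pos"]),o["contact_force"],o["moment"])
import pickle;pickle.dump(p,open("w7.pkl","wb"))
# hole +y: find dark/other blob near the predicted hole, and panel edge rows
z=o["tool_pos"][2]-14.7
q=px(p,fw(0,45,z+4));print(q)
x,y=q.round().astype(int);g=cv2.cvtColor(p["color"],cv2.COLOR_RGB2GRAY)[y-14:y+15,x-14:x+15]
for r in g[::1]: print(" ".join("%3d"%v for v in r))
```

```text
18.1 [-37.3   4.2  64.8] [ 0.81872569  0.65761426 -1.41624167] [ 0.00752176 -0.02876464  0.01134518]
[387.998758   179.54919735]
204 204 205 204 204 204 204 203 204 203 203 204 203 202 203 203 203 203 203 203 204 203 202 203 202 203 203 204 204
204 204 205 205 205 205 203 204 203 203 204 202 203 203 203 203 202 203 202 202 202 203 202 203 202 203 203 204 204
204 204 203 203 204 204 204 203 203 202 203 203 203 203 203 202 203 203 203 203 202 203 202 203 202 203 204 204 204
205 205 205 204 203 204 203 202 203 203 203 204 202 203 203 203 204 203 203 202 202 203 204 203 203 203 203 204 203
205 204 205 204 204 203 203 204 202 203 204 203 202 202 203 202 203 203 203 203 204 202 203 203 203 204 203 204 203
205 205 204 205 204 204 203 203 203 203 203 203 203 203 203 204 203 204 203 204 203 203 202 202 203 203 203 205 204
204 204 205 205 204 202 202 203 203 203 203 203 204 205 204 199 201 204 203 204 204 203 204 203 203 202 203 204 204
205 205 204 204 205 204 202 203 204 204 204 195 188 178 172 171 171 171 175 189 201 203 203 202 203 203 203 203 204
204 205 204 205 205 203 202 203 203 204 194
[... 1692 characters left out ...]
 203
205 204 205 205 204 203 203 203 201 196 196 197 193 185 181 180 190 198 197 194 196 201 203 202 203 203 203 202 203
205 204 204 204 203 203 203 203 202 202 197 196 195 196 197 196 195 196 196 197 201 202 203 202 202 203 202 204 203
205 204 204 204 204 203 203 202 202 203 203 202 201 201 199 200 199 201 203 203 202 203 203 201 200 202 204 203 203
204 205 204 204 204 203 201 203 202 203 202 202 203 204 203 202 202 203 203 202 202 201 201 201 202 203 203 203 203
205 204 204 204 203 202 202 202 201 201 203 202 202 202 202 201 203 202 202 202 201 200 200 202 201 201 203 203 203
205 204 205 204 204 203 202 202 202 201 203 202 202 203 202 202 202 203 202 201 201 202 201 201 203 203 203 204 202
```

Request:
step_arm:
  deltas:
    - [0.7, -0.6, 0, 0, 0, 0]
    - [0.7, -0.6, 2, 0, 0, 0]
    - [0.7, -0.6, 4, 0, 0, 0]
    - [0.7, -0.6, 5, 0, 0, 0]
    - [0.7, -0.6, 5, 0, 0, 0]

```text
time: 18.52
tool_pos: [505.8, -39.3, 58.4]
tcp_rot: [-3.141, -0.0, 1.622]
contact_force: [-0.5, 0.2, -1.4]
grip_width: 15.7
```

Request:
step_arm:
  deltas:
    - [0, 0, 1, 0, 0, 0]
    - [0, 0, 2, 0, 0, 0]
    - [0, 0, 3, 0, 0, 0]
    - [0, 0, 3, 0, 0, 0]

```text
time: 18.85
tool_pos: [505.9, -39.3, 55.5]
tcp_rot: [-3.141, -0.0, 1.622]
contact_force: [0.6, -1.1, -1.5]
grip_width: 15.9
```

Run:
```python
from h import *
p=bot.capture("wrist");o=bot.get_obs();print(o["time"],wf(o["tool_pos"]),o["contact_force"],o["moment"])
z=o["tool_pos"][2]-14.7
q=px(p,fw(0,45,z+4));print(q)
x,y=q.round().astype(int);g=cv2.cvtColor(p["color"],cv2.COLOR_RGB2GRAY)[y-14:y+15,x-14:x+15]
for r in g[4:26]: print(" ".join("%3d"%v for v in r[3:27]))
```

```text
18.9 [-38.7   5.   55.6] [-0.68510522 -0.21941464 -1.42453446] [-0.06343606 -0.11004148 -0.03669556]
[390.73817715 181.09283068]
203 203 204 204 204 204 204 205 205 204 204 203 205 204 204 204 204 204 204 204 204 205 204 205
204 203 204 204 204 205 205 206 205 200 202 205 205 204 204 205 203 204 204 203 205 205 204 204
204 205 204 205 205 196 189 179 172 173 172 172 177 190 201 204 204 204 204 204 204 204 204 204
204 205 205 205 197 180 165 151 147 143 147 161 170 176 180 197 204 204 204 204 205 204 204 204
204 204 197 183 159 128 118 120 120 122 129 132 138 157 172 176 189 202 204 203 204 204 202 203
204 203 188 160 127 119 122 125 127 126 125 130 133 131 149 172 182 198 205 204 204 204 204 204
202 189 160 126 115 121 125 129 131 132 129 125 131 134 135 160 177 187 199 204 204 204 204 204
199 188 143 111 116 121 130 145 153 154 153 141 128 131 131 151 176 180 196 204 204 203 203 204
193 161 125 112 115 126 143 152 152 153 152 155 139 131 132 138 169 181 192 200 203 203 205 204
193 152 114 113 118 136 148 149 149 151 151 153 144 136 131 137 162 180 190 201 205 204 204 203
193 150 113
[... 440 characters left out ...]
 192 198 205 205 204 204 204
202 196 167 135 128 130 131 132 136 138 138 136 142 152 168 185 192 198 202 203 203 204 204 204
202 196 188 167 139 129 129 132 136 136 143 156 158 170 188 192 196 202 203 204 203 204 205 204
204 201 196 195 181 160 155 151 152 160 160 165 174 190 195 194 201 204 204 205 204 204 204 203
203 204 201 198 196 198 193 184 180 180 191 199 196 195 197 202 204 203 204 203 204 204 204 205
203 204 204 203 199 196 196 196 197 197 196 197 198 200 202 204 203 203 202 204 204 203 203 203
203 204 203 203 203 203 201 201 200 200 201 202 203 204 203 204 203 203 202 203 203 204 204 204
203 203 203 203 204 203 203 203 204 204 203 203 203 203 203 204 202 203 202 203 203 204 203 204
```

The +y post tip is centred in its hole to within about 0.4 mm. The underside is already below tip height with no contact force, so I'll carry on down gently.

Request:
step_arm:
  deltas:
    - [0, -0.2, 1.5, 0, 0, 0]
    - [0, -0.2, 3, 0, 0, 0]
    - [0, -0.2, 4.5, 0, 0, 0]
    - [0, -0.2, 6, 0, 0, 0]
    - [0, -0.2, 6, 0, 0, 0]

```text
time: 19.32
tool_pos: [505.6, -39.3, 49.3]
tcp_rot: [-3.141, -0.0, 1.622]
contact_force: [0.6, -0.5, -1.1]
grip_width: 15.4
```

Request:
step_arm:
  deltas:
    - [0, 0, 2, 0, 0, 0]
    - [0, 0, 4, 0, 0, 0]
    - [0, 0, 6, 0, 0, 0]
    - [0, 0, 8, 0, 0, 0]
    - [0, 0, 8, 0, 0, 0]

```text
time: 19.73
tool_pos: [505.6, -39.2, 41.2]
tcp_rot: [-3.141, -0.0, 1.622]
contact_force: [-0.0, -0.3, -1.7]
grip_width: 15.8
```

Request:
step_arm:
  deltas:
    - [0, 0, 2, 0, 0, 0]
    - [0, 0, 4, 0, 0, 0]
    - [0, 0, 6, 0, 0, 0]
    - [0, 0, 7, 0, 0, 0]
    - [0, 0, 7, 0, 0, 0]

```text
time: 20.15
tool_pos: [505.7, -39.3, 34.4]
tcp_rot: [-3.141, -0.0, 1.622]
contact_force: [-0.8, -1.1, -1.9]
grip_width: 15.6
```

Request:
step_arm:
  deltas:
    - [0, 0, 1, 0, 0, 0]
    - [0, 0, 2, 0, 0, 0]
    - [0, 0, 3, 0, 0, 0]
    - [0, 0, 4, 0, 0, 0]
    - [0, 0, 4, 0, 0, 0]

```text
time: 20.57
tool_pos: [505.7, -39.3, 30.5]
tcp_rot: [-3.141, 0.0, 1.622]
contact_force: [-0.8, 0.2, -1.2]
grip_width: 15.9
```

Request:
step_arm:
  deltas:
    - [0, 0, 1, 0, 0, 0]
    - [0, 0, 2, 0, 0, 0]
    - [0, 0, 2.6, 0, 0, 0]
    - [0, 0, 2.6, 0, 0, 0]
    - [0, 0, 2.6, 0, 0, 0]

```text
time: 20.98
tool_pos: [505.8, -39.3, 28.1]
tcp_rot: [-3.142, 0.0, 1.622]
contact_force: [0.2, 0.2, -1.4]
grip_width: 15.6
```

Request:
step_arm:
  deltas:
    - [0, 0, 0.5, 0, 0, 0]
    - [0, 0, 0.8, 0, 0, 0]
    - [0, 0, 0.8, 0, 0, 0]

```text
time: 21.23
tool_pos: [505.9, -39.4, 27.5]
tcp_rot: [3.141, 0.0, 1.622]
contact_force: [0.2, 0.4, 0.2]
grip_width: 15.9
```

Request:
step_arm:
  deltas:
    - [0, 0, 0, 0, 0, 0]
    - [0, 0, 0, 0, 0, 0]
    - [0, 0, 0, 0, 0, 0]
    - [0, 0, 0, 0, 0, 0]
    - [0, 0, 0, 0, 0, 0]
  fingers: 36

```text
time: 21.65
tool_pos: [505.9, -39.3, 27.3]
tcp_rot: [3.141, 0.0, 1.622]
contact_force: [0.7, 0.1, 0.2]
grip_width: 36.0
```

Request:
step_arm:
  deltas:
    - [0, 0, -4, 0, 0, 0]
    - [0, 0, -10, 0, 0, 0]
    - [0, 0, -25, 0, 0, 0]
    - [0, 0, -50, 0, 0, 0]
    - [0, 0, -80, 0, 0, 0]

```text
time: 22.07
tool_pos: [504.8, -39.1, 107.5]
tcp_rot: [-3.139, -0.001, 1.622]
contact_force: [0.6, -0.1, 0.1]
grip_width: 36.0
```

Request:
step_arm:
  deltas:
    - [0, 0, -35, 0, 0, 0]
    - [-30, 0, -65, 0, 0, 0]
    - [-60, 0, -90, 0, 0, 0]
    - [-60, 0, -90, 0, 0, 0]
    - [-60, 0, -90, 0, 0, 0]

```text
time: 22.48
tool_pos: [509.6, -100.5, 199.1]
tcp_rot: [3.138, 0.001, 1.62]
contact_force: [-0.8, -0.7, 0.5]
grip_width: 35.9
```

Request:
step_arm:
  deltas:
    - [0, 0, 0, 0, 0, 0]
    - [0, 0, 0, 0, 0, 0]
    - [0, 0, 0, 0, 0, 0]
    - [0, 0, 0, 0, 0, 0]

```text
time: 22.82
tool_pos: [508.5, -98.3, 196.4]
tcp_rot: [-3.14, -0.001, 1.623]
contact_force: [-0.1, 0.1, -0.1]
grip_width: 36.1
```

Run:
```python
from h import *
p=bot.capture("wrist");o=bot.get_obs();print(o["time"],wf(o["tool_pos"]),o["contact_force"],o["grip_width"])
import pickle;pickle.dump(p,open("w8.pkl","wb"))
save(p,"w8.png",(180,0,440,200),3)
L=lambda x,y,z:((px(p,fw(x,y,z))-[180,0])*3).round().astype(int).tolist()
print("corners filed d=5",[L(x,y+5,17) for x in(-88,12) for y in(60,-60)],"raised5",[L(x,y+5,22) for x in(-88,12) for y in(60,-60)])
print("bar up",[L(27,45+5+75*np.cos(a),20+75*np.sin(a)) for a in(1.30,1.25)])
```

```text
22.8667 [-39.1 -54.2 196.5] [-0.68491638 -0.3036057   0.11842307] 36.0991704884485
corners filed d=5 [[290, 226], [302, 565], [579, 227], [564, 566]] raised5 [[288, 224], [300, 568], [581, 225], [566, 569]]
bar up [[681, 165], [681, 151]]
```

View pics/w8.png

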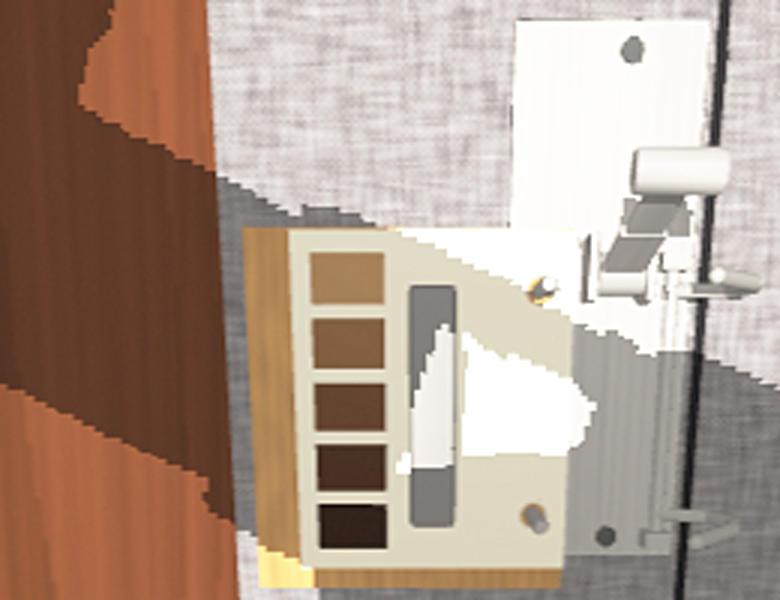

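The panel sits in its predicted place: corners at (290,230), (563,568) and so on, within about 1 mm, with posts showing through both holes. The rings and lever are up. Next is pressing the lever down.

Request:
step_arm:
  deltas:
    - [30, 16, 4, 0, 0, 0]
    - [60, 32, 8, 0, 0, 0]
    - [92, 49, 12, 0, 0, 0]
    - [115, 61, 16, 0, 0, 0]
    - [124.7, 66, 16, 0, 0, 0]
  fingers: 50

```text
time: 23.28
tool_pos: [568.7, 32.2, 180.0]
tcp_rot: [-3.14, -0.001, 1.625]
contact_force: [-0.9, -0.6, 0.6]
grip_width: 50.0
```

Request:
step_arm:
  deltas:
    - [0, 0, 0, 0, 0, 0]
    - [0, 0, 0, 0, 0, 0]
    - [0, 0, 15, 0, 0, 0]
    - [0, 0, 35, 0, 0, 0]
    - [0, 0, 50, 0, 0, 0]

```text
time: 23.7
tool_pos: [567.8, 26.9, 130.7]
tcp_rot: [-3.141, 0.001, 1.621]
contact_force: [-0.1, -0.4, -0.9]
grip_width: 50.1
```

Request:
step_arm:
  deltas:
    - [0, 0, 0, 0, 0, 0]
    - [0, 0, 0, 0, 0, 0]
    - [0, 0, 0, 0, 0, 0]

```text
time: 23.95
tool_pos: [568.9, 27.7, 132.5]
tcp_rot: [3.14, 0.001, 1.621]
contact_force: [0.0, -0.0, 0.8]
grip_width: 50.1
```

Run:
```python
from h import *
p=bot.capture("wrist");o=bot.get_obs();print(o["time"],wf(o["tool_pos"]),o["tcp_rot"],o["contact_force"],o["grip_width"])
print(px(p,fw(27,70.2,92.3)), [b["rect"] for b in bot.boxes_of("lever",p)[:2]])
```

```text
24.0 [ 27.7  68.9 132.7] [3.13935876e+00 5.38302637e-04 1.62130371e+00] [-0.05290262 -0.24201748  1.37996165] 50.06071482689821
[322.16923966 226.9507018 ] [[322.2, 226.6, 31.3, 22.2]]
```

Request:
step_arm:
  deltas:
    - [1.3, -0.6, 14, 0, 0, 0]
    - [1.3, -0.6, 28, 0, 0, 0]
    - [1.3, -0.6, 40, 0, 0, 0]
    - [1.3, -0.6, 48, 0, 0, 0]
    - [1.3, -0.6, 50, 0, 0, 0]

```text
time: 24.47
tool_pos: [567.4, 29.9, 80.6]
tcp_rot: [-3.14, -0.0, 1.622]
contact_force: [-0.7, 0.4, 0.3]
grip_width: 49.8
```

Request:
step_arm:
  deltas:
    - [0, 0, 0, 0, 0, 0]
    - [0, 0, 0, 0, 0, 0]
    - [0, 0, 0, 0, 0, 0]
    - [0, 0, 0, 0, 0, 0]
    - [0, 0, 0, 0, 0, 0]
  fingers: 0

```text
time: 24.88
tool_pos: [567.9, 30.0, 81.9]
tcp_rot: [3.141, 0.0, 1.622]
contact_force: [-2.0, -0.3, 3.9]
grip_width: 23.2
```

Request:
step_arm:
  deltas:
    - [0, 0, 0, 0, 0, 0]
    - [0, 0, 0, 0, 0, 0]
    - [0, 0, 0, 0, 0, 0]

```text
time: 25.13
tool_pos: [568.0, 30.1, 81.9]
tcp_rot: [3.141, 0.0, 1.622]
contact_force: [-1.2, 1.1, 6.1]
grip_width: 23.1
```

Run:
```python
from h import *
o=bot.get_obs();print(o["time"],wf(o["tool_pos"]),o["contact_force"],o["grip_width"])
qs=np.r_[np.arange(.95,-.01,-.05)]
P=np.c_[75*np.cos(.35+qs),-75*np.sin(.35+qs)]
for k in range(0,len(qs)-1,5): print((P[k+1:k+6]-P[k]).round(1).tolist(),qs[k+1:k+6].round(2))
```

```text
25.1333 [26.8 71.1 81.9] [-1.21602465  1.05821981  6.14134593] 23.10424384432438
[[3.6, 1.1], [7.1, 2.4], [10.6, 3.8], [14.0, 5.4], [17.3, 7.2]] [0.9  0.85 0.8  0.75 0.7 ]
[[3.2, 1.9], [6.3, 4.1], [9.3, 6.3], [12.2, 8.7], [14.9, 11.3]] [0.65 0.6  0.55 0.5  0.45]
[[2.6, 2.7], [5.1, 5.5], [7.5, 8.4], [9.6, 11.5], [11.7, 14.6]] [0.4  0.35 0.3  0.25 0.2 ]
[[1.9, 3.2], [3.6, 6.6], [5.1, 10.0], [6.5, 13.5]] [ 0.15  0.1   0.05 -0.  ]
```

Request:
step_arm:
  deltas:
    - [3.6, 0, 1.1, 0, 0, 0]
    - [7.1, 0, 2.4, 0, 0, 0]
    - [10.6, 0, 3.8, 0, 0, 0]
    - [14, 0, 5.4, 0, 0, 0]
    - [17.3, 0, 7.2, 0, 0, 0]

```text
time: 25.55
tool_pos: [567.8, 45.0, 76.0]
tcp_rot: [3.139, 0.004, 1.622]
contact_force: [-3.7, -7.7, 14.1]
grip_width: 23.4
```

Request:
step_arm:
  deltas:
    - [3.2, 0, 1.9, 0, 0, 0]
    - [6.3, 0, 4.1, 0, 0, 0]
    - [9.3, 0, 6.3, 0, 0, 0]
    - [12.2, 0, 8.7, 0, 0, 0]
    - [14.9, 0, 11.3, 0, 0, 0]

```text
time: 25.97
tool_pos: [566.8, 61.9, 64.4]
tcp_rot: [3.139, 0.001, 1.622]
contact_force: [-3.8, 1.3, 11.7]
grip_width: 23.2
```

Request:
step_arm:
  deltas:
    - [2.6, 0, 2.7, 0, 0, 0]
    - [5.1, 0, 5.5, 0, 0, 0]
    - [7.5, 0, 8.4, 0, 0, 0]
    - [9.6, 0, 11.5, 0, 0, 0]
    - [11.7, 0, 14.6, 0, 0, 0]

```text
time: 26.38
tool_pos: [565.7, 75.0, 48.8]
tcp_rot: [3.14, -0.001, 1.622]
contact_force: [-1.6, 5.4, 4.0]
grip_width: 23.2
```

Request:
step_arm:
  deltas:
    - [1, 0, 1.6, 0, 0, 0]
    - [1.9, 0, 3.2, 0, 0, 0]
    - [2.8, 0, 4.9, 0, 0, 0]
    - [3.6, 0, 6.6, 0, 0, 0]
    - [3.6, 0, 6.6, 0, 0, 0]

```text
time: 26.8
tool_pos: [565.0, 79.2, 40.9]
tcp_rot: [-3.141, -0.002, 1.622]
contact_force: [0.4, 8.2, -1.9]
grip_width: 23.5
```

Request:
step_arm:
  deltas:
    - [0.8, 0, 1.2, 0, 0, 0]
    - [1.4, 0, 2.4, 0, 0, 0]
    - [2, 0, 3.6, 0, 0, 0]
    - [2, 0, 3.6, 0, 0, 0]

```text
time: 27.13
tool_pos: [564.7, 81.0, 36.9]
tcp_rot: [-3.141, -0.002, 1.622]
contact_force: [1.5, 7.2, -3.8]
grip_width: 23.7
```

Request:
step_arm:
  deltas:
    - [0, 0, 0, 0, 0, 0]
    - [0, 0, 0, 0, 0, 0]
    - [0, 0, 0, 0, 0, 0]
    - [0, 0, 0, 0, 0, 0]
    - [0, 0, 0, 0, 0, 0]
  fingers: 50

```text
time: 27.55
tool_pos: [565.3, 79.2, 38.1]
tcp_rot: [3.141, 0.0, 1.622]
contact_force: [0.4, 0.0, -0.5]
grip_width: 49.0
```

Request:
step_arm:
  deltas:
    - [0, 0, -12, 0, 0, 0]
    - [0, 0, -32, 0, 0, 0]
    - [0, 0, -55, 0, 0, 0]
    - [0, 0, -72, 0, 0, 0]
    - [0, 0, -77, 0, 0, 0]

```text
time: 27.97
tool_pos: [566.8, 79.3, 118.0]
tcp_rot: [3.136, 0.0, 1.622]
contact_force: [1.0, 0.3, -0.6]
grip_width: 50.2
```

Request:
step_arm:
  deltas:
    - [0, 0, 0, 0, 0, 0]
    - [0, 0, 0, 0, 0, 0]
    - [0, 0, 0, 0, 0, 0]
    - [0, 0, 0, 0, 0, 0]

```text
time: 28.3
tool_pos: [564.5, 79.3, 113.6]
tcp_rot: [-3.139, 0.0, 1.622]
contact_force: [0.4, 0.0, -0.4]
grip_width: 49.8
```

Run:
```python
from h import *
p=bot.capture("wrist");o=bot.get_obs();print(o["time"],wf(o["tool_pos"]),o["contact_force"],o["grip_width"])
for q in (0,.03,.06,.1,.2): print(q,px(p,fw(27,45+5.1+75*np.cos(.35+q),20+75*np.sin(.35+q))).round(1))
print([(b["rect"],b["p"]) for b in bot.boxes_of("lever",p)[:3]])
g=cv2.cvtColor(p["color"],cv2.COLOR_RGB2GRAY)
import pickle;w=pickle.load(open("w3.pkl","rb"))
x=int(px(p,fw(27,120,46))[0]);print("now",g[190:245,x])
gw=cv2.cvtColor(w["color"],cv2.COLOR_RGB2GRAY);x=int(px(w,fw(27,120,46))[0]);print("w3",gw[190:245,x],px(w,fw(27,120.6,45.7)))
```

```text
28.35 [ 25.9 120.5 113.8] [ 0.36786045 -0.33115607 -0.34729743] 50.01874295916679
0 [324.7 217. ]
0.03 [324.7 218.8]
0.06 [324.7 220.7]
0.1 [324.7 223.4]
0.2 [324.8 230.7]
[([323.1, 241.1, 29.7, 60.1], 0.69)]
now [124 131 159 159 158 159 159 160 133  92  87  74  74  74  97 140 162 160
 159 151 131 143 150 155 160 167 170 164 159 156 153 150 144 133 144 151
 150 149 149 148 149 149 148 150 149 149 149 149 150 148 149 149 149 148
 150]
w3 [137 167 167 166 167 167 170 144  84  82  81  79  80  89 137 171 169 170
 113 140 151 157 162 168 174 177 172 167 162 160 156 151 140 151 156 157
 155 155 156 157 155 156 156 156 156 156 156 155 156 156 155 155 157 155
 155] [321.1864812  215.97469339]
```

Run:
```python
from h import *
o=bot.get_obs();plan(o["tool_pos"],o["tcp_rot"][2],[575.6,-40.5,260],1.565,6)
```

```text
[[-20.05, 0.78, -24.34, 0.0, -0.0, 0.01], [-40.1, 1.56, -48.67, 0.0, -0.0, 0.02], [-60.14, 2.35, -73.01, 0.0, -0.0, 0.03], [-80.19, 3.13, -97.34, 0.0, -0.0, 0.04], [-100.24, 3.91, -121.68, 0.0, -0.0, 0.05]]
[[-19.99, 1.74, -24.34, 0.0, -0.0, 0.01]]
```

Request:
step_arm:
  deltas:
    - [-20, 1, -28, 0, 0, 0.01]
    - [-40, 2, -56, 0, 0, 0.02]
    - [-65, 3, -90, 0, 0, 0.03]
    - [-95, 4, -120, 0, 0, 0.04]
    - [-120, 5, -146, 0, 0, 0.057]
  fingers: 91.8

```text
time: 28.82
tool_pos: [576.4, -41.5, 262.6]
tcp_rot: [3.141, 0.0, 1.565]
contact_force: [1.8, 0.4, -0.2]
grip_width: 78.8
```

Request:
step_arm:
  deltas:
    - [0, 0, 0, 0, 0, 0]
    - [0, 0, 0, 0, 0, 0]
    - [0, 0, 0, 0, 0, 0]
    - [0, 0, 0, 0, 0, 0]
    - [0, 0, 0, 0, 0, 0]

```text
time: 29.23
tool_pos: [575.8, -39.1, 259.5]
tcp_rot: [-3.139, -0.001, 1.567]
contact_force: [-0.9, -0.3, 0.7]
grip_width: 91.6
```

Run:
```python
from h import *
import pickle
o=bot.get_obs();print(o["time"],o["tool_pos"],wf(o["tool_pos"]),o["grip_width"])
p=bot.capture("wrist");w2=pickle.load(open("w2.pkl","rb"));w4=pickle.load(open("w4.pkl","rb"))
def rect(p,z=20,x0=-15,x1=85,y0=-60,y1=140):
    s=np.float32([px(p,fw(*a,z)) for a in((x0,y0),(x1,y0),(x1,y1),(x0,y1))])
    d=np.float32([[0,0],[200,0],[200,400],[0,400]])
    return cv2.warpPerspective(p["color"],cv2.getPerspectiveTransform(s,d),(200,400))
G={n:cv2.cvtColor(rect(q),cv2.COLOR_RGB2GRAY) for n,q in(("now",p),("closed_w2",w2),("open_w4",w4))}
# pixels: 2 per mm; x=(px/2)-15, y=py/2-60
for nm,(x0,x1,y0,y1) in {"ring+ region":(15,75,30,60),"ring- region":(15,75,-55,-25),"lever":(10,45,60,135)}.items():
    c=lambda g:g[int((y0+60)*2):int((y1+60)*2),int((x0+15)*2):int((x1+15)*2)]
    for n in("closed_w2","open_w4"):
        m=cv2.matchTemplate(c(G["now"]),c(G[n])[6:-6,6:-6],cv2.TM_CCOEFF_NORMED);print(nm,n,round(float(m.max()),3))
# panel edges / posts unchanged: bystander check by top view
t=bot.capture("top")
for q in("tape","mug","jar","shampoo","conditioner","calculator","punch","panel_grip"):
    print(q,[np.round(b["rect"][:2]).tolist() for b in bot.boxes_of(q,t)[:5]])
```

```text
29.2333 [575.77283066 -39.07880032 259.50719758] [ 31.    1.6 259.5] 91.59889165055364
ring+ region closed_w2 0.944
ring+ region open_w4 0.357
ring- region closed_w2 0.948
ring- region open_w4 0.439
lever closed_w2 0.956
lever open_w4 -0.399
tape [[350.0, 134.0]]
mug [[194.0, 163.0], [354.0, 160.0]]
jar [[510.0, 186.0]]
shampoo [[473.0, 152.0]]
conditioner [[241.0, 131.0], [194.0, 163.0]]
calculator [[497.0, 232.0]]
punch [[434.0, 230.0]]
panel_grip [[213.0, 257.0], [159.0, 207.0], [290.0, 114.0]]
```

```bash
python3 -c "
from plant import bot
print(bot.close_job())"
```

```text
the job is handed in; nothing more can be done
None
```

I lifted the lever and the rings opened. I threaded the white panel onto both posts and released it flat on the cards. Then I brought the lever back down, letting it snap the last 2 mm or so home, and handed the job in at about 29 s.

**Checks that passed:**
- **Panel:** the close-up after release showed a post through each hole, and the corners were within about 1 mm of where they should be. No rise in contact force showed at any reading on the way down.
- **Lever:** its crossbar was within about half a pixel of the fully-down position. I did not press it to check, so it never bore on its stop.
- **Rings:** a picture from the same spot as at the start matched the closed state (0.94–0.95), not the open one (about 0.4). The lever matched its starting position too (0.96).

**Checks that failed or disagreed:**
- **Finger length:** the reported fingertip reach of 25 mm was wrong; the real tips are roughly 20 mm shorter. My first pinch closed on nothing above the crossbar, so I went lower and tried again.
- **Tape:** in the last top view the tape read about 9 pixels from its first reading. The gripper was close to it in that picture, which may have skewed the reading. I never moved near the tape, but I did not confirm it any other way.
- **Other items:** the calculator, shampoo, conditioner and mug had no reading from the start to compare with. The punch matched to about 1 pixel, and the jar had only a mislabelled early reading to go by.

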